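Hold the recessed overload reset of the lathe switch case

ROBOT

A 6-joint arm with a two-finger parallel gripper is mounted at the origin on a cart in front of the work surface, level with it; the furniture and walls round the work are solid. World frame = base frame: x ahead of the robot, y to its left, z up, the work surface at z = 0. Lengths are in m, angles in rad, forces in N, time in s.
With the tool pointing down it reaches from about 0.15 to 0.775 m from the base axis. Payload 6.1 kg.
Tool frame: the origin (TCP) lies at the very end of the fingers, on their centre line; the grasp point (between the pads) lies 19 mm behind it (bot.grip_point_offset is the distance from the TCP to the grasp point, in m); z points along the fingers, y is the line along which they close (so a half turn about z gives the same grasp; the last joint's range is limited). The gripper opens to 85 mm and grips with 20 to 120 N. Pads are 22 mm wide; open, the fingers measure 114 mm over their backs; the gripper's body (76 mm by 85 mm) begins 54 mm behind the grasp point. The pads swing forward as they close: fully open they stand 13 mm farther back than shut.
Start: joints at [1.298, 0.126, -0.04, 1.405, 0, 1.571], TCP at [0.141, 0.506, 0.231] pointing down, gripper open.
Joint ranges: [-2.72, 2.72], [-0.95, 1.95], [-1.27, 1.35], [-1.78, 2.02], [-1.46, 1.47], [-3.14, 3.14]. Speed limits (rad/s): [2.39, 2.39, 3.01, 3.14, 3.14, 3.14].

INTERFACE

Orientations are given as a unit quaternion [x, y, z, w].
In Python, from rig import bot gives the robot as it stands.
- The arm moves only by the tool drive_tool, never from a script. Its arguments are lists of equal length, an entry for each row: "rot": the turn, a rotation vector about the tool's x, y, z in rad, a list of three; "slide": the shift along the tool's x, y, z in m, a list of three; "jaw": the opening, from 0 (shut) to 1 (fully open). A call has 1 to 10 rows; each row shifts and turns the commanded pose from where the row before left it, along the tool's axes as they then stand; what a row does not reach is not made up. A row lasts 1/8 s, in which the tool goes at most 62.5 mm and 10.7 degrees, less where a joint would pass 70% of its speed; a pose out of reach is approached as far as the arm can. A call is refused whole if a number of a shift passes 0.0625 or a number of a turn 0.188, either way. A call with a gripper value outside its range is refused whole. The fingers move at their own pace and stop on an object; "squeeze" is the grip in N (left out, the last holds). Time passes only in rows, so rows that do not move let the fingers close. It gives the time, the measured TCP pose, the force, the opening and the grip force at its end, in the units of the state.
- bot.get_obs(): the state, without advancing time (a new reading comes with each control period).
- bot.capture(name): name is "side" or "top" or "wrist"; returns the picture (480x640x3 uint8, blue, green, red); there is no depth.
- bot.camera_params(name): a dict with "K" (3x3 intrinsics, pixels), "pose" (4x4, takes a point from camera to world coordinates); the wrist camera has in their place "T_tool_cam" (4x4, takes a point from camera to tool coordinates, whose origin is the TCP and whose axes are the flange's). Camera axes: x right, y down, z forward; pixel columns grow to the right and rows downward; lengths in m; the calibration is good to about 2 mm. A picture is of the moment at which its call begins: read the wrist's pose just before it. camera_params takes no time and is no camera call.
- bot.finish_job(): hands the job in; it is judged then, once.
Trained networks look in the newest picture that a camera, given by its name, has taken for a name from the list of things; names that differ only in an ending like _2 or _b are one class to them, and where a whole thing is asked for, a point or a joint stands for the part that bears it (a point fixed in the world has none). Each returns a list of dicts, best first, with "p" (0 to 1); they miss things now and then, are a little off and sometimes report something else, mostly with a low value. They report only what shows in the picture. A call takes as long as a camera call.
- bot.recognise(camera, label): "point" ([x, y, z] in m, in world coordinates, good to about 4 mm: the middle of the surface that is visible of it).
The state is a dict: "time_s": time; "joint_positions": joint angles; "dq": joint speeds; "joint_torque": joint torques, N m; "tcp_pos": TCP position; "tool_rot": TCP orientation; "ft_force": force on the tool from outside, world axes, zero at the start; "moment": the same for the moment, N m; "opening": finger opening in m; "grasp_force": force on a finger pad.
Only numpy, scipy, OpenCV 4.12 (cv2) and the standard library are available. Lean on these libraries where they do the work, as an engineer would, in place of code of your own. Each camera call takes 0.05 s, during which the arm holds its last target. There are 200 camera calls.

TASK

The lathe's overload has tripped. Pick up the long steel bar from the bench, pass one end through the round hole in the front of the switch case, and press the recessed button behind it fully in; finish there, still gripping the bar and holding the button down with it. Leave the button behind the square hole in the other case unpressed, and do not disturb the tin, the roll of tape or the jar.

Things in the scene. Friction and masses are not known exactly. Their poses are not given: they have to be found in the camera images.
- bar: straight dark steel bar, 246 mm long, 13 x 13 mm, about 0.28 kg, lying on the left of the bench; a wooden chest (130 mm or so high) and a vice stand between it and the switch cases. Origin: middle of its length, on its underside (6.5 mm below its axis); x along its length, z up. Both ends are alike and either may be used
- bar_end_a (a point): centre of the bar's end face at its +x end
- bar_end_b (a point): centre of the bar's end face at its -x end
- reset_box: grey painted steel switch case, 75 deep (x) x 84 wide (y) x 100 mm high, screwed to the bench by a dark base plate 115 mm long (x), 84 wide, 6 thick; a small black blanking nut (20 mm across, 15 mm high) stands on its top. Origin: centre of its underside. x points from its front cover into the case, so the front faces the robot; z up. Walls 5 mm. Its front cover has a round hole
- reset_hole (a point): centre of the round hole (31 mm across, thin steel ring 1.8 mm proud round it) in the front face of reset_box, 60 mm above the bench; x points straight into the hole. The cover is 5 mm thick, behind it the case is hollow; the flat round button face (26 mm across) is centred 40 mm behind this point and moves along x
- reset_button (a joint): travel of the button behind the round hole, in m: 0 = out, 0.008 = fully in (hard stop). A spring pushes it out: 1.5 N at the start of its travel, 6 N at the end
- trip_box: second grey switch case, of the same shape, size and axes as reset_box but with a square hole in its front cover; it stands beside reset_box, on either side of it. Origin: centre of its underside
- trip_hole (a point): centre of the square hole (29 x 29 mm) in the front face of trip_box, 60 mm above the bench; x points into the hole
- trip_button (a joint): travel of the button behind the square hole, in m: 0 = out, 0.008 = fully in; to be left alone
- tin: round wax tin, 69 mm across, 35 mm high, on the left of the bench; to be left alone. Origin: centre of its underside
- tape: roll of masking tape, 68 mm across, 24 mm high, lying flat near the back of the bench; to be left alone. Origin: centre of its underside
- jar: glass screw jar with a lid, 59 mm across, 80 mm high, on the right of the bench; to be left alone. Origin: centre of its underside

How it is judged:
On the way, in this order (a step that is already met when the one before it is completed fails the run):
1. the bar is held by the fingers clear of the bench (height (world z) of bar above 0.025 m and contact force between the fingers and bar above 2 N), for 0.2 s.
2. one end of the bar is through the round hole (((x of bar_end_a in the frame of reset_hole above 0.012 m and y of bar_end_a in the frame of reset_hole between -0.016 and 0.016 m and z of bar_end_a in the frame of reset_hole between -0.016 and 0.016 m) or (x of bar_end_b in the frame of reset_hole above 0.012 m and y of bar_end_b in the frame of reset_hole between -0.016 and 0.016 m and z of bar_end_b in the frame of reset_hole between -0.016 and 0.016 m))), for 0.1 s.
At the end, for the whole second after the job is handed in: for the last second: reset button in by 6.5 of 8 mm or more, a bar end 43 mm or more into the round hole, pushing over 3 N; bar gripped (over 2 N), still, underside over 35 mm up, within 0.25 rad of the hole axis; other button out (under 2 mm); tin, tape, jar moved under 30 mm (value of joint reset_button above 0.0065 m and ((x of bar_end_a in the frame of reset_hole above 0.043 m and y of bar_end_a in the frame of reset_hole between -0.016 and 0.016 m and z of bar_end_a in the frame of reset_hole between -0.016 and 0.016 m) or (x of bar_end_b in the frame of reset_hole above 0.043 m and y of bar_end_b in the frame of reset_hole between -0.016 and 0.016 m and z of bar_end_b in the frame of reset_hole between -0.016 and 0.016 m)) and contact force between bar and reset_box above 3 N and contact force between the fingers and bar above 2 N and height (world z) of bar above 0.035 m and angle between the x axis of bar and the x axis of reset_box, either way round below 0.25 rad and linear speed of bar below 0.02 m/s and value of joint trip_button below 0.002 m and distance of each of tin, tape, jar from where it was at the start of the episode below 0.03 m); the arm keeps its last pose, push and grip.
It fails at once if the button behind the square hole is pressed (value of joint trip_button above 0.003 m).
It fails at once if the tin, tape or jar is knocked away (distance of any of tin, tape, jar from where it was at the start of the episode above 0.03 m).
It also fails if it takes over 48 s, if anything falls off the work surface, if the arm or the gripper's body presses on something with over 40 N, if the wrist force passes 120 N, or if a joint passes its speed limit or range.

## Working session

There is one attempt and no reset: what is moved stays moved. The work goes in short steps, Python scripts to look and compute and a tool call to move; the robot and the scene stay as the last step left them, time stands still between calls to the robot, and variables do not carry over. Pictures are saved under pics/ and viewed, at most 10 in all, crops included, and the job is handed in when it is done.

Besides the shell and the picture viewer there is one more tool, called after "Emit:" as name(argument=value, ...), one argument or row to a line, values as JSON. drive_tool: Moves the arm, as the interface text tells. Its arguments: {"type":"object","properties":{"rot":{"type":"array"},"slide":{"type":"array"},"jaw":{"type":"array"},"squeeze":{"type":"number"}},"required":["rot","slide","jaw"]}

```bash
ls; mkdir -p pics
python3 - <<'E'
from rig import bot
import cv2,numpy as np
np.set_printoptions(precision=4,suppress=True)
o=bot.get_obs();print({k:np.round(v,4) for k,v in o.items()})
for c in ("top","side"):
    cv2.imwrite(f"pics/{c}0.png",bot.capture(c)); p=bot.camera_params(c);print(c,p["K"],p["pose"])
    for l in ("bar","reset_box","reset_hole","trip_box","trip_hole","tin","tape","jar"):
        try: print(c,l,[(np.round(r["point"],3),round(r["p"],2)) for r in bot.recognise(c,l)][:3])
        except Exception as e: print(c,l,e)
print(bot.camera_params("wrist"),bot.grip_point_offset)
E
```

```text
pics
{'time_s': np.float64(0.0), 'joint_positions': array([ 1.298 ,  0.1264, -0.0406,  1.4054,  0.    ,  1.5708]), 'dq': array([ 0.0007, -0.0009,  0.0001,  0.0009,  0.0003, -0.0014]), 'joint_torque': array([  0.0011, -43.5913,  35.2924,   0.0173,   0.    ,  -0.    ]), 'tcp_pos': array([0.1413, 0.5052, 0.2305]), 'tool_rot': array([ 0.136 ,  0.9907, -0.0008, -0.0001]), 'ft_force': array([-0.0004,  0.0327, -0.438 ]), 'moment': array([ 0.025 , -0.0367, -0.0179]), 'grasp_force': np.float64(0.0), 'opening': np.float64(0.0856)}
top [[540.2697   0.     319.345 ]
 [  0.     540.2697 240.9482]
 [  0.       0.       1.    ]] [[-0.0127 -0.9793  0.2018  0.1972]
 [-0.9999  0.0132  0.001  -0.1343]
 [-0.0036 -0.2018 -0.9794  1.5072]
 [ 0.      0.      0.      1.    ]]
top bar [(array([0.501, 0.207, 0.01 ]), 0.68)]
top reset_box [(array([ 0.578, -0.342,  0.099]), 0.68)]
top reset_hole [(array([ 0.583, -0.342,  0.099]), 0.56)]
top trip_box [(array([ 0.575, -0.214,  0.1  ]), 0.79), (array([0.711, 0.131, 0.024]), 0.17)]
top trip_hole [(array([ 0.58 , -0.216,  0.102]), 0.72), (array([ 0.412, -0.576,  0.0
[... 597 characters left out ...]
array([0.523, 0.212, 0.01 ]), 0.3)]
side trip_box [(array([ 0.577, -0.236,  0.087]), 0.64)]
side trip_hole [(array([ 0.579, -0.237,  0.087]), 0.64)]
side tin [(array([0.522, 0.218, 0.008]), 0.74), (array([0.339, 0.266, 0.033]), 0.73)]
side tape [(array([0.708, 0.123, 0.012]), 0.75)]
side jar [(array([ 0.414, -0.603,  0.056]), 0.83), (array([0.338, 0.266, 0.032]), 0.35)]
{'K': array([[417.1692,   0.    , 314.0897],
       [  0.    , 417.1692, 238.7521],
       [  0.    ,   0.    ,   1.    ]]), 'T_tool_cam': array([[ 0.0008, -0.9663, -0.2574,  0.0654],
       [ 1.    ,  0.0008,  0.0001, -0.0013],
       [ 0.0001, -0.2574,  0.9663, -0.1429],
       [ 0.    ,  0.    ,  0.    ,  1.    ]])} 0.0187
```

View pics/top0.png

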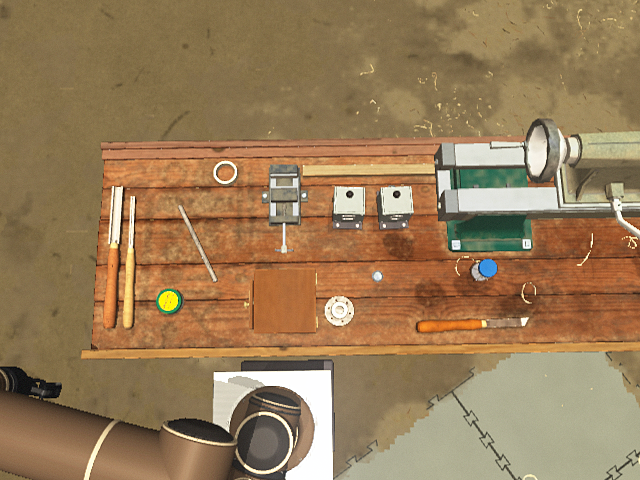

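View pics/side0.png

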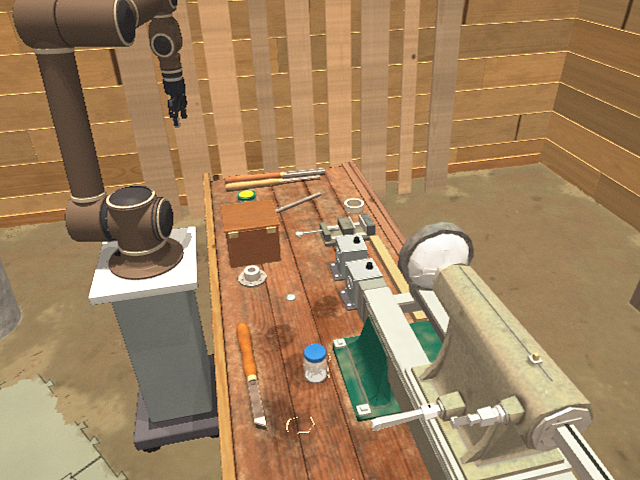

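The top view shows the bar from about (180,206) to (215,281), and cases at (349,205) and (396,205). The networks take the right one (y≈-0.342) as the round-hole case. I'll check that from close by and go over the bar first.

```bash
cat > h.py <<'E'
from rig import bot
import cv2,numpy as np
from scipy.spatial.transform import Rotation as R
np.set_printoptions(precision=4,suppress=True)
def campose(c):
    p=bot.camera_params(c)
    if c!="wrist": return p["K"],p["pose"]
    o=bot.get_obs();T=np.eye(4);T[:3,:3]=R.from_quat(o["tool_rot"]).as_matrix();T[:3,3]=o["tcp_pos"]
    return p["K"],T@p["T_tool_cam"]
def ray(KP,px):
    K,P=KP;return P[:3,3],P[:3,:3]@np.linalg.solve(K,[px[0],px[1],1])
def onplane(KP,px,z):
    o,d=ray(KP,px);return o+d*(z-o[2])/d[2]
def proj(KP,X):
    K,P=KP;c=P[:3,:3].T@(np.asarray(X)-P[:3,3]);return (K@c/c[2])[:2]
def goal(pos,Rg):
    "shift in present tool axes, and rotvec in tool axes"
    o=bot.get_obs();R0=R.from_quat(o["tool_rot"])
    print("t",o["time_s"],"tcp",o["tcp_pos"],"slide",R0.inv().apply(np.asarray(pos)-o["tcp_pos"]),"rot",(R0.inv()*Rg).as_rotvec())
def down(yaw): # tool x at angle yaw, z down
    c,s=np.cos(yaw),np.sin(yaw);return R.from_matrix(np.array([[c,s,0],[s,-c,0],[0,0,-1]]))
E
python3 - <<'E'
from h import *
KP=campose("top")
a=onplane(KP,(180,206),.013);b=onplane(KP,(215,281),.013);print(a,b,np.linalg.norm(a-b),(a+b)/2)
y=np.arctan2(*(a-b)[1::-1]);print(np.degrees(y))
m=(a+b)/2
goal([m[0],m[1],.20],down(y+np.pi))
E
```

```text
[0.6127 0.2651 0.013 ] [0.3952 0.1591 0.013 ] 0.24194377036672418 [0.5039 0.2121 0.013 ]
25.984021588003948
t 0.9 tcp [0.1415 0.5056 0.2313] slide [-0.4282 -0.185   0.0313] rot [ 0.0001  0.     -0.7263]
```

Emit:
drive_tool(
  rot=[
    [0, 0, 0],
    [0, 0, 0],
    [0, 0, 0],
    [0, 0, 0],
    [0, 0, 0],
    [0, 0, 0],
    [0, 0, 0],
    [0, 0, 0],
    [0, 0, 0],
    [0, 0, 0],
  ],
  slide=[
    [-0.043, -0.0185, 0.003],
    [-0.043, -0.0185, 0.003],
    [-0.043, -0.0185, 0.003],
    [-0.043, -0.0185, 0.003],
    [-0.043, -0.0185, 0.003],
    [-0.043, -0.0185, 0.003],
    [-0.043, -0.0185, 0.003],
    [-0.043, -0.0185, 0.003],
    [-0.043, -0.0185, 0.003],
    [-0.043, -0.0185, 0.003],
  ],
  jaw=[1, 1, 1, 1, 1, 1, 1, 1, 1, 1],
)

```text
time_s: 2.15
tcp_pos: [0.5068, 0.2104, 0.2013]
tool_rot: [0.136, 0.991, 0.0, 0.0]
ft_force: [-0.0, 0.8, 0.9]
opening: 0.0855
grasp_force: 0.0
```

Emit:
drive_tool(
  rot=[
    [0, 0, -0.145],
    [0, 0, -0.145],
    [0, 0, -0.145],
    [0, 0, -0.145],
    [0, 0, -0.145],
    [0, 0, 0],
  ],
  slide=[
    [0, 0, 0],
    [0, 0, 0],
    [0, 0, 0],
    [0, 0, 0],
    [0, 0, 0],
    [0, 0, 0],
  ],
  jaw=[1, 1, 1, 1, 1, 1],
)

```text
time_s: 2.9
tcp_pos: [0.5057, 0.2116, 0.2013]
tool_rot: [-0.223, 0.975, -0.0, 0.0]
ft_force: [-0.3, 0.4, 0.0]
opening: 0.0855
grasp_force: 0.0
```

Run:
```python
from h import *
KP=campose("wrist");im=bot.capture("wrist");cv2.imwrite("pics/w1.png",im)
print(bot.get_obs()["tcp_pos"],[proj(KP,p) for p in([0.6127,0.2651,0.013],[0.3952,0.1591,0.013])],bot.get_obs()["joint_positions"])
print([(r["point"],r["p"]) for r in bot.recognise("wrist","bar")])
```

```text
[0.5057 0.2116 0.2013] [array([316.4829, 345.5881]), array([316.2849,  48.178 ])] [ 0.3962  0.171  -0.0522  1.3476  0.     -0.0532]
[([0.4914, 0.2021, 0.0143], 0.64)]
```

View pics/w1.png

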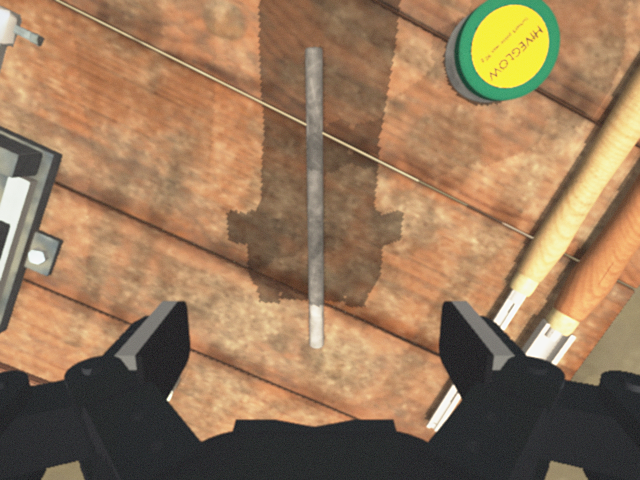

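Bar ends in the wrist view are at (314,47) and (316.5,348), which matches the top-view estimate within 2 px.

Run:
```python
from h import *
KP=campose("wrist")
a=onplane(KP,(316.5,347),.011);b=onplane(KP,(314,48),.011);m=(a+b)/2
print(a,b,np.linalg.norm(a-b),m);d=(a-b)/np.linalg.norm(a-b);y=np.arctan2(d[1],d[0])
g=m-.012*d;goal([g[0],g[1],.003],down(y+np.pi))
```

```text
[0.615  0.2661 0.011 ] [0.3954 0.1575 0.011 ] 0.24495070512670697 [0.5052 0.2118 0.011 ]
t 3.0 tcp [0.5057 0.2116 0.2013] slide [0.0123 0.0003 0.1983] rot [-0.      0.     -0.0098]
```

Emit:
drive_tool(
  rot=[
    [0, 0, -0.01],
    [0, 0, 0],
    [0, 0, 0],
    [0, 0, 0],
    [0, 0, 0],
    [0, 0, 0],
    [0, 0, 0],
  ],
  slide=[
    [0.012, 0, 0.03],
    [0, 0, 0.035],
    [0, 0, 0.035],
    [0, 0, 0.035],
    [0, 0, 0.03],
    [0, 0, 0.02],
    [0, 0, 0.01],
  ],
  jaw=[1, 1, 0.8, 0.7, 0.6, 0.5, 0.5],
  squeeze=90,
)

```text
time_s: 3.88
tcp_pos: [0.4943, 0.2061, 0.0052]
tool_rot: [-0.228, 0.974, -0.0, -0.001]
ft_force: [0.1, -0.4, 0.5]
opening: 0.0428
grasp_force: 0.0
```

Emit:
drive_tool(
  rot=[
    [0, 0, 0],
    [0, 0, 0],
    [0, 0, 0],
    [0, 0, 0],
    [0, 0, 0],
    [0, 0, 0],
    [0, 0, 0],
  ],
  slide=[
    [0, 0, 0.003],
    [0, 0, 0],
    [0, 0, 0],
    [0, 0, 0],
    [0, 0, 0],
    [0, 0, 0],
    [0, 0, 0],
  ],
  jaw=[0.4, 0, 0, 0, 0, 0, 0],
)

```text
time_s: 4.75
tcp_pos: [0.4954, 0.2066, 0.0044]
tool_rot: [-0.229, 0.973, 0.0, 0.001]
ft_force: [-1.1, 0.3, 7.1]
opening: 0.0101
grasp_force: 89.2
```

Emit:
drive_tool(
  rot=[
    [0, 0, 0],
    [0, 0, 0],
    [0, 0, 0],
    [0, 0, 0],
    [0, 0, 0],
    [0, 0, 0],
    [0, 0, 0],
    [0, 0, 0],
    [0, 0, 0],
  ],
  slide=[
    [0, 0, -0.01],
    [0, 0, -0.025],
    [0, 0, -0.035],
    [0, 0, -0.035],
    [0, 0, -0.035],
    [0, 0, -0.035],
    [0, 0, -0.03],
    [0, 0, -0.015],
    [0, 0, 0],
  ],
  jaw=[0, 0, 0, 0, 0, 0, 0, 0, 0],
)

```text
time_s: 5.88
tcp_pos: [0.4953, 0.2065, 0.2239]
tool_rot: [-0.229, 0.973, 0.0, 0.001]
ft_force: [0.2, 0.9, -2.8]
opening: 0.0096
grasp_force: 88.3
```

Run:
```python
from h import *
o=bot.get_obs();print(o["tcp_pos"],o["grasp_force"],o["opening"],o["joint_positions"])
cv2.imwrite("pics/w2.png",bot.capture("wrist"))
goal([0.35,-0.20,.24],down(np.pi))
```

```text
[0.4953 0.2065 0.2239] 88.2654333114624 0.009640536486571689 [ 0.395   0.1467 -0.0316  1.3912 -0.     -0.0672]
t 5.925 tcp [0.4948 0.2063 0.2227] slide [ 0.3108 -0.2991 -0.0171] rot [-0.0001 -0.0006  0.4622]
```

View pics/w2.png

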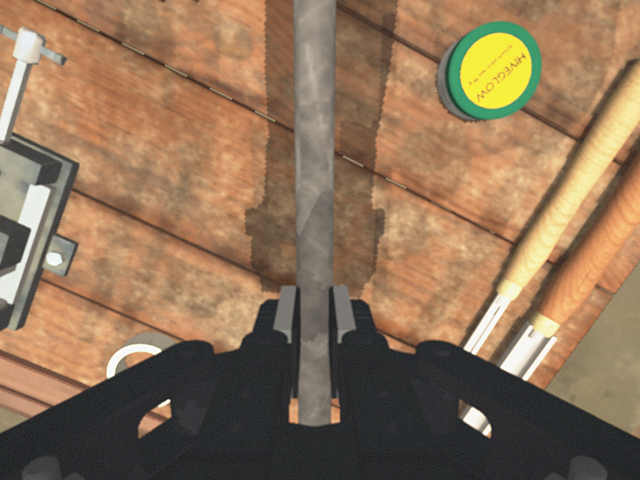

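The bar is gripped well, with its front end near (314,425). Next I carry it over and look at the two case fronts with the tool tilted.

Run:
```python
from h import *
goal([0.27,-0.28,.26],down(np.pi))
```

```text
t 5.925 tcp [0.4948 0.2063 0.2227] slide [ 0.4181 -0.335  -0.0371] rot [-0.0001 -0.0006  0.4622]
```

Emit:
drive_tool(
  rot=[
    [0, 0, 0],
    [0, 0, 0],
    [0, 0, 0],
    [0, 0, 0],
    [0, 0, 0],
    [0, 0, 0],
    [0, 0, 0],
    [0, 0, 0],
    [0, 0, 0],
    [0, 0, 0],
  ],
  slide=[
    [0.012, -0.01, -0.01],
    [0.025, -0.02, -0.01],
    [0.033, -0.026, -0.005],
    [0.033, -0.026, -0.005],
    [0.033, -0.026, -0.004],
    [0.033, -0.026, -0.003],
    [0.033, -0.026, 0],
    [0.033, -0.026, 0],
    [0.033, -0.026, 0],
    [0.033, -0.026, 0],
  ],
  jaw=[0, 0, 0, 0, 0, 0, 0, 0, 0, 0],
)

```text
time_s: 7.18
tcp_pos: [0.3297, -0.142, 0.2599]
tool_rot: [-0.229, 0.973, 0.0, -0.0]
ft_force: [0.6, -0.2, -2.1]
opening: 0.0098
grasp_force: 88.3
```

Emit:
drive_tool(
  rot=[
    [0, 0, 0],
    [0, 0, 0],
    [0, 0, 0],
    [0, 0, 0],
    [0, 0, 0.06],
    [0, 0, 0.1],
    [0, 0, 0.1],
    [0, 0, 0.1],
    [0, 0, 0.1],
    [0, 0, 0],
  ],
  slide=[
    [0.033, -0.026, 0],
    [0.033, -0.026, 0],
    [0.033, -0.026, 0],
    [0.018, -0.02, 0],
    [0, 0, 0],
    [0, 0, 0],
    [0, 0, 0],
    [0, 0, 0],
    [0, 0, 0],
    [0, 0, 0],
  ],
  jaw=[0, 0, 0, 0, 0, 0, 0, 0, 0, 0],
)

```text
time_s: 8.43
tcp_pos: [0.2697, -0.2805, 0.2599]
tool_rot: [-0.001, 1.0, 0.0, -0.0]
ft_force: [-0.3, -0.0, -3.3]
opening: 0.0097
grasp_force: 88.4
```

Emit:
drive_tool(
  rot=[
    [0, -0.1, 0],
    [0, -0.1, 0],
    [0, -0.1, 0],
    [0, -0.1, 0],
    [0, -0.1, 0],
    [0, -0.1, 0],
    [0, 0, 0],
    [0, 0, 0],
  ],
  slide=[
    [0, 0, 0],
    [0, 0, 0],
    [0, 0, 0],
    [0, 0, 0],
    [0, 0, 0],
    [0, 0, 0],
    [0, 0, 0],
    [0, 0, 0],
  ],
  jaw=[0, 0, 0, 0, 0, 0, 0, 0],
)

```text
time_s: 9.43
tcp_pos: [0.2703, -0.2809, 0.2603]
tool_rot: [-0.001, 0.956, 0.0, 0.295]
ft_force: [-0.5, -0.6, -2.2]
opening: 0.0098
grasp_force: 88.5
```

Run:
```python
from h import *
o=bot.get_obs();print(o["tcp_pos"],o["joint_positions"])
KP=campose("wrist");cv2.imwrite("pics/w3.png",bot.capture("wrist"))
for y in(-.342,-.216):print(proj(KP,[.54,y,.06]))
for l in("reset_hole","trip_hole"):print(l,[(r["point"],r["p"]) for r in bot.recognise("wrist",l)])
```

```text
[ 0.2703 -0.2809  0.2603] [-1.217  -0.3709 -0.5239  1.1866  0.5569 -1.153 ]
[262.3546 282.1214]
[369.5868 282.3418]
reset_hole [([0.5568, -0.359, 0.0296], 0.8)]
trip_hole [([0.5578, -0.1995, 0.0328], 0.79), ([0.398, -0.5622, 0.0417], 0.74)]
```

View pics/w3.png

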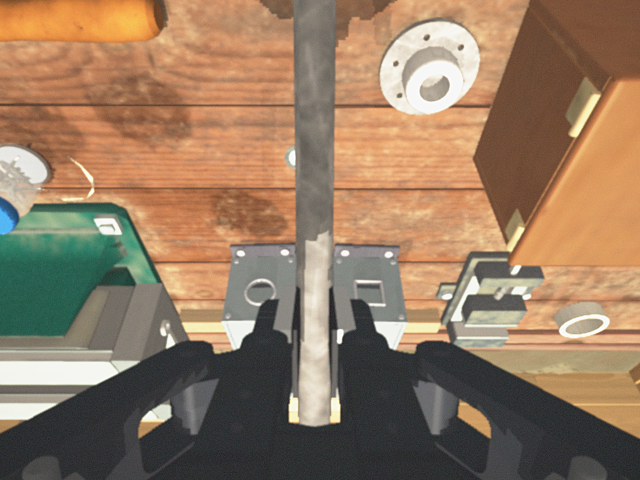

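The round hole is at about (261,292) in the left-hand case (world y≈-0.34), and the square hole at (369,292). I'll zoom in for a precise fit.

Run:
```python
from h import *
im=cv2.imread("pics/w3.png")
w=cv2.resize(im[235:350,220:415],None,fx=4,fy=4,interpolation=cv2.INTER_CUBIC)
cv2.imwrite("pics/w3z.png",w)
t=cv2.imread("pics/top0.png");cv2.imwrite("pics/t0z.png",cv2.resize(t[175:240,325:420],None,fx=8,fy=8,interpolation=cv2.INTER_CUBIC))
```

```text
(no output)
```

View pics/w3z.png

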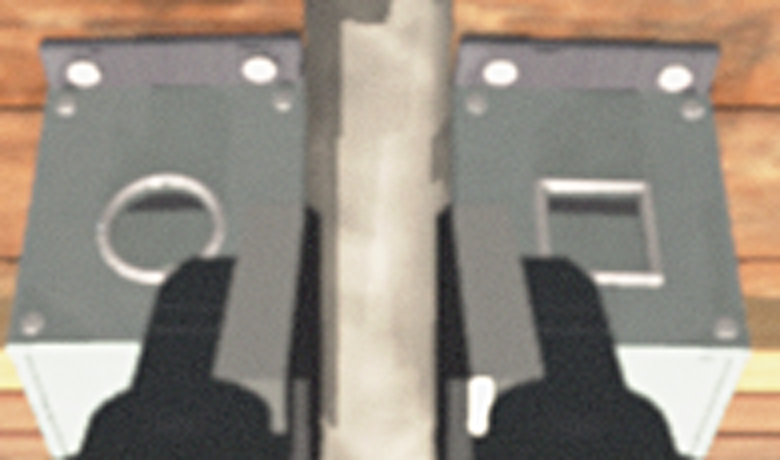

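View pics/t0z.png

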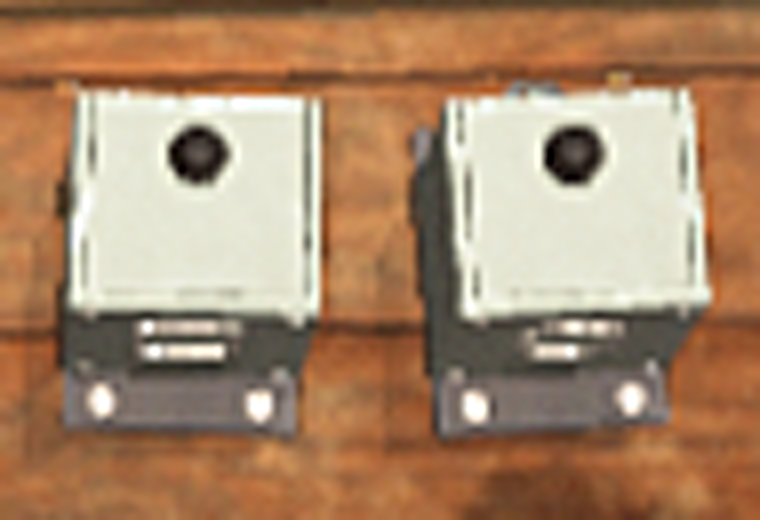

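Run:
```python
from h import *
W=campose("wrist");T=campose("top")
wz=lambda u,v:(220+(u+.5)/4-.5,235+(v+.5)/4-.5)
tz=lambda u,v:(325+(u+.5)/8-.5,175+(v+.5)/8-.5)
def yaw(a,b):d=a-b;return np.arctan2(d[0],-d[1])  # b left(+y), a right(-y)
def show(n,a,b):
    d=b-a; s=np.linalg.norm(d); print(n,a,b,"len",s,"yaw",np.arctan2(d[0],abs(d[1]))*1, )
# pairs ordered +y side -> -y side
show("top front edge",onplane(T,tz(465,313),.1),onplane(T,tz(708,298),.1))
show("top rear edge",onplane(T,tz(450,103),.1),onplane(T,tz(690,92),.1))
show("bolts top",onplane(T,tz(475,407),.009),onplane(T,tz(632,398),.009))
show("bolts wrist",onplane(W,wz(260,68),.009),onplane(W,wz(85,73),.009))
show("plate wrist",onplane(W,wz(300,38),.006),onplane(W,wz(42,42),.006))
show("front top edge wrist",onplane(W,wz(135,342),.1),onplane(W,wz(8,345),.1))
print("hole z=.06",onplane(W,wz(160,228),.06),"sq",onplane(W,wz(600,232),.06))
nut=onplane(T,tz(575,152),.115);print("nut",nut)
```

```text
top front edge [ 0.5596 -0.304   0.1   ] [ 0.5637 -0.3857  0.1   ] len 0.08188210677404485 yaw 0.04985276275260957
top rear edge [ 0.6332 -0.3016  0.1   ] [ 0.6359 -0.3831  0.1   ] len 0.08157885878749177 yaw 0.03383151915011745
bolts top [ 0.5485 -0.3172  0.009 ] [ 0.551  -0.3732  0.009 ] len 0.05603685789134531 yaw 0.04515421953180315
bolts wrist [ 0.5477 -0.3182  0.009 ] [ 0.5505 -0.374   0.009 ] len 0.0558617972370224 yaw 0.05011615688328804
plate wrist [ 0.5364 -0.3052  0.006 ] [ 0.5387 -0.3863  0.006 ] len 0.08108594694064684 yaw 0.02893071654305558
front top edge wrist [ 0.5603 -0.3504  0.1   ] [ 0.5622 -0.3872  0.1   ] len 0.03678504857624692 yaw 0.05155662698192955
hole z=.06 [ 0.5619 -0.3468  0.06  ] sq [ 0.5634 -0.2131  0.06  ]
nut [ 0.6108 -0.341   0.115 ]
```

Emit:
drive_tool(
  rot=[
    [0, 0.1, 0],
    [0, 0.1, 0],
    [0, 0.1, 0],
    [0, 0.1, 0],
    [0, 0.1, 0],
    [0, 0.1, 0],
    [0, 0, -0.045],
    [0, 0, 0],
  ],
  slide=[
    [0, 0, 0],
    [0, 0, 0],
    [0, 0, 0],
    [0, 0, 0],
    [0, 0, 0],
    [0, 0, 0],
    [0, 0, 0],
    [0, 0, 0],
  ],
  jaw=[0, 0, 0, 0, 0, 0, 0, 0],
)

```text
time_s: 10.58
tcp_pos: [0.2718, -0.2807, 0.2602]
tool_rot: [-0.024, 1.0, 0.0, 0.0]
ft_force: [-0.3, -0.1, -3.2]
opening: 0.0101
grasp_force: 88.5
```

Run:
```python
from h import *
goal([.387,-.354,.058],down(np.pi+.045))
p=bot.camera_params("wrist");T=p["T_tool_cam"];KP=(p["K"],T)
for X in([-.134,0,-.0085],[-.134,0,.0045],[-.02,.0065,-.0085],[-.02,-.0065,-.0085],[.08,.0065,-.0085],[.08,-.0065,-.0085]):print(X,proj(KP,X))
im=cv2.imread("pics/w3.png");cv2.imwrite("pics/w3e.png",cv2.resize(im[240:440,270:370],None,fx=3,fy=3))
```

```text
t 10.575 tcp [ 0.2718 -0.2807  0.2602] slide [-0.1115 -0.0789  0.2022] rot [0.0004 0.0001 0.0039]
[-0.134, 0, -0.0085] [316.3482 603.3626]
[-0.134, 0, 0.0045] [316.1939 572.533 ]
[-0.02, 0.0065, -0.0085] [334.8695 371.361 ]
[-0.02, -0.0065, -0.0085] [299.1769 371.3427]
[0.08, 0.0065, -0.0085] [339.3616  78.9912]
[0.08, -0.0065, -0.0085] [296.3866  78.9549]
```

View pics/w3e.png

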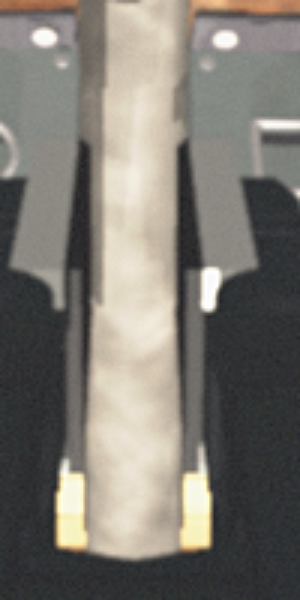

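Emit:
drive_tool(
  rot=[
    [0, 0, 0.004],
    [0, 0, 0],
    [0, 0, 0],
    [0, 0, 0],
    [0, 0, 0],
    [0, 0, 0],
    [0, 0, 0],
    [0, 0, 0],
    [0, 0, 0],
    [0, 0, 0],
  ],
  slide=[
    [-0.022, -0.016, 0],
    [-0.022, -0.016, 0],
    [-0.022, -0.016, 0.005],
    [-0.022, -0.016, 0.02],
    [-0.023, -0.015, 0.03],
    [0, 0, 0.035],
    [0, 0, 0.035],
    [0, 0, 0.035],
    [0, 0, 0.03],
    [0, 0, 0.012],
  ],
  jaw=[0, 0, 0, 0, 0, 0, 0, 0, 0, 0],
)

```text
time_s: 11.82
tcp_pos: [0.3843, -0.3541, 0.0567]
tool_rot: [-0.021, 1.0, 0.001, -0.001]
ft_force: [0.1, -0.1, -2.9]
opening: 0.0096
grasp_force: 88.5
```

Run:
```python
from h import *
goal([.387,-.354,.058],down(np.pi+.045))
S=campose("side");T=campose("top")
s=bot.capture("side");t=bot.capture("top");w=bot.capture("wrist")
for n,i in zip("stw",(s,t,w)):cv2.imwrite(f"pics/p4{n}.png",i)
o=bot.get_obs();Rg=R.from_quat(o["tool_rot"])
for x in(-.134,.112):
    X=o["tcp_pos"]+Rg.apply([x,0,-.002]);print("end",X,proj(S,X),proj(T,X))
print("hole",proj(S,[.561,-.346,.06]),proj(T,[.561,-.346,.06]))
for c in("side","top"):
  for l in("bar","reset_hole"):print(c,l,[(r["point"],r["p"]) for r in bot.recognise(c,l)])
```

```text
t 11.825 tcp [ 0.3843 -0.3541  0.0567] slide [-0.0027  0.     -0.0013] rot [ 0.0019 -0.0015 -0.0023]
end [ 0.519  -0.3492  0.0607] [335.4192 285.5278] [398.1135 231.4357]
end [ 0.2732 -0.3597  0.0606] [243.3408 302.6142] [406.0063 321.8691]
hole [350.3035 282.6273] [396.2911 216.6463]
side bar [([0.4021, -0.3554, 0.0589], 0.98)]
side reset_hole [([0.5718, -0.3515, 0.0996], 0.92)]
top bar [([0.4883, -0.349, 0.0637], 0.63)]
top reset_hole [([0.5832, -0.3427, 0.0957], 0.91), ([0.4113, -0.5777, 0.0842], 0.62)]
```

Run:
```python
import cv2,numpy as np
s=cv2.imread("pics/p4s.png")[255:330,225:385];t=cv2.imread("pics/p4t.png")[175:250,360:440]
a=cv2.resize(s,None,fx=5,fy=5,interpolation=cv2.INTER_CUBIC)
b=cv2.resize(t,(240,225),interpolation=cv2.INTER_CUBIC)
c=np.zeros((600,800,3),np.uint8);c[:375]=a;c[375:,:240]=b
w=cv2.imread("pics/p4w.png");c[375:,260:560]=cv2.resize(w,(300,225));cv2.imwrite("pics/m4.png",c)
```

```text
(no output)
```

View pics/m4.png

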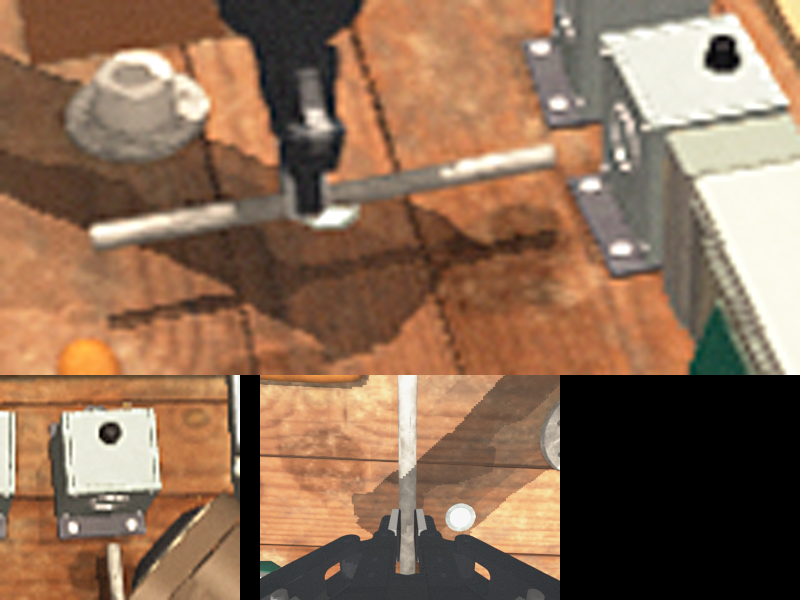

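The side view shows the bar tip at (335.4,286.4) against a predicted (335.4,285.5), and the hole at (349.6,282.6) as predicted. So the bar is level and lined up, and I insert it slowly.

Emit:
drive_tool(
  rot=[
    [0, 0, 0],
    [0, 0, 0],
    [0, 0, 0],
    [0, 0, 0],
    [0, 0, 0],
    [0, 0, 0],
    [0, 0, 0],
    [0, 0, 0],
  ],
  slide=[
    [0, 0.001, -0.001],
    [-0.01, 0, 0],
    [-0.01, 0, 0],
    [-0.01, 0, 0],
    [-0.01, 0, 0],
    [-0.01, 0, 0],
    [-0.01, 0, 0],
    [0, 0, 0],
  ],
  jaw=[0, 0, 0, 0, 0, 0, 0, 0],
)

```text
time_s: 13.18
tcp_pos: [0.4456, -0.3513, 0.0592]
tool_rot: [-0.022, 1.0, -0.0, 0.0]
ft_force: [-0.2, -0.0, -2.8]
opening: 0.0099
grasp_force: 88.6
```

Emit:
drive_tool(
  rot=[
    [0, 0, 0],
    [0, 0, 0],
    [0, 0, 0],
    [0, 0, 0],
    [0, 0, 0],
  ],
  slide=[
    [-0.006, 0, 0.001],
    [-0.006, 0, 0],
    [-0.004, 0, 0],
    [-0.003, 0, 0],
    [0, 0, 0],
  ],
  jaw=[0, 0, 0, 0, 0],
)

```text
time_s: 13.8
tcp_pos: [0.464, -0.3505, 0.0583]
tool_rot: [-0.022, 1.0, -0.0, 0.0]
ft_force: [-0.6, -0.2, -2.9]
opening: 0.0096
grasp_force: 88.6
```

Emit:
drive_tool(
  rot=[
    [0, 0, 0],
    [0, 0, 0],
    [0, 0, 0],
    [0, 0, 0],
  ],
  slide=[
    [-0.002, 0, 0],
    [-0.002, 0, 0],
    [-0.002, 0, 0],
    [0, 0, 0],
  ],
  jaw=[0, 0, 0, 0],
)

```text
time_s: 14.3
tcp_pos: [0.4693, -0.3501, 0.058]
tool_rot: [-0.022, 1.0, 0.0, -0.001]
ft_force: [-3.9, 0.2, -1.8]
opening: 0.0096
grasp_force: 88.6
```

Emit:
drive_tool(
  rot=[
    [0, 0, 0],
    [0, 0, 0],
    [0, 0, 0],
  ],
  slide=[
    [-0.0015, 0, 0],
    [-0.0015, 0, 0],
    [0, 0, 0],
  ],
  jaw=[0, 0, 0],
)

```text
time_s: 14.68
tcp_pos: [0.4723, -0.35, 0.058]
tool_rot: [-0.021, 1.0, 0.0, -0.001]
ft_force: [-6.0, -0.1, -3.1]
opening: 0.01
grasp_force: 88.6
```

Emit:
drive_tool(
  rot=[
    [0, 0, 0],
    [0, 0, 0],
  ],
  slide=[
    [-0.0015, 0, 0],
    [0, 0, 0],
  ],
  jaw=[0, 0],
)

```text
time_s: 14.92
tcp_pos: [0.473, -0.3499, 0.0578]
tool_rot: [-0.021, 1.0, 0.0, -0.001]
ft_force: [-7.8, -1.2, -2.5]
opening: 0.0097
grasp_force: 88.7
```

Emit:
drive_tool(
  rot=[
    [0, 0, 0],
    [0, 0, 0],
    [0, 0, 0],
  ],
  slide=[
    [-0.0015, 0, 0],
    [0, 0, 0],
    [0, 0, 0],
  ],
  jaw=[0, 0, 0],
)

```text
time_s: 15.3
tcp_pos: [0.4732, -0.3497, 0.0575]
tool_rot: [-0.021, 1.0, 0.0, -0.003]
ft_force: [-11.7, -0.9, -2.1]
opening: 0.0099
grasp_force: 88.8
```

```bash
python3 -c "
from rig import bot
o=bot.get_obs();print(o['ft_force'],o['tcp_pos'],o['grasp_force']);print(bot.finish_job())"
```

```text
[-11.74020529  -0.94861867  -2.09505411] [ 0.47315446 -0.3497156   0.05747392] 88.7830138206482
the job is handed in; nothing more can be done
None
```

The bar is through the round hole and holding the reset button against its hard stop at about 12 N, still gripped at about 89 N; I handed the job in at about 15 s, and no verdict came back.

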